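# Press a bush home with a locking clamp and release it

## Robot

A 6-joint arm with a two-finger parallel gripper is mounted at the origin on a cart in front of the work surface, level with it; the furniture and walls round the work are solid. World frame = base frame: x ahead of the robot, y to its left, z up, the work surface at z = 0. Lengths are in m, angles in rad, forces in N, time in s.
With the tool pointing down it reaches from about 0.375 to 0.9 m from the base axis. Payload 3.1 kg.
Tool frame: the origin (TCP) lies between the finger pads; the fingertips stand 17 mm ahead of it and the grasp point (between the pads) lies 2 mm behind it (robot.nose_length is the distance from the TCP to the fingertips, in m); z points along the fingers, y is the line along which they close (so a half turn about z gives the same grasp; the last joint's range is limited). The gripper opens to 87 mm and grips with 3 to 60 N. Pads are 19 mm wide; open, the fingers measure 117 mm over their backs; the gripper's body (75 mm by 190 mm) begins 51 mm behind the grasp point.
Start: joints at [-1.333, 0.527, 1.433, -0, 1.181, -0.178], TCP at [0.252, -0.572, 0.24] pointing down, gripper open.
Joint ranges: [-3.08, 3.08], [-0.75, 2.2], [0.22, 2.44], [-1.43, 4.57], [0, 2.65], [-2.85, 2.85]. Speed limits (rad/s): [2.79, 2.79, 3.14, 3.14, 3.14, 3.14].

## Interface

Orientations are given as a unit quaternion [x, y, z, w].
In Python, from rig import robot, cams gives the robot as it stands.
- The arm moves only by the shell command python3 -m pendant 'ROWS' [FORCE]. ROWS is JSON, a list of rows, each an object with "jaw": the opening, from 0 (shut) to 1 (fully open); "linear": the shift along the tool's x, y, z in cm, a list of three; "twist": the turn about the tool's z in degrees. A call has 1 to 12 rows; each row shifts and turns the commanded pose from where the row before left it, along the tool's axes as they then stand; what a row does not reach is not made up. A row lasts 1/12 s, in which the tool goes at most 41.7 mm and 7.16 degrees, less where a joint would pass 70% of its speed; a pose out of reach is approached as far as the arm can. A call is refused whole if a number of a shift passes 4.17 or a number of a turn 7.16, either way. A call with a gripper value outside its range is refused whole. The fingers move at their own pace and stop on an object; FORCE is the grip in N (left out, the last holds). Time passes only in rows, so rows that do not move let the fingers close. It gives the time, the measured TCP pose, the force, the opening and the grip force at its end, in the units of the state.
- robot.get_obs(): the state, without advancing time (a new reading comes with each control period).
- cams.camera(name): name is "scene" or "top"; returns a dict with "color" (420x560x3 uint8, blue, green, red), "depth" (420x560 float32, m along the optical axis (not along the pixel's ray), 0 where there is no reading), "fov_y" (degrees; the focal length in pixels is half the picture's height over the tangent of half this angle, whatever the lens; pixels are square), "cx", "cy" (the principal point, pixels), "view" (4x4, takes a point from world to camera coordinates). Camera axes: x right, y down, z forward; pixel columns grow to the right and rows downward; lengths in m; the calibration is good to about 2 mm. A picture is of the moment at which its call begins.
- robot.hand_in(): hands the job in; it is judged then, once.
The state is a dict: "time": time; "q": joint angles; "joint_velocities": joint speeds; "joint_torque": joint torques, N m; "position": TCP position; "tool_rot": TCP orientation; "ft_force": force on the tool from outside, world axes, zero at the start; "moment": the same for the moment, N m; "grip_width": finger opening in m; "grip_force": force on a finger pad.
Only numpy, scipy, OpenCV 4.12 (cv2) and the standard library are available. Lean on these libraries where they do the work, as an engineer would, in place of code of your own. Each camera call takes 0.05 s, during which the arm holds its last target. There are 200 camera calls.

## Task

Press the brass bush fully home in its aluminium block with the bench-mounted locking clamp: push the black handle down over centre until the clamp stays locked by itself, take the hand right off it for two seconds, then flick the red release lever so that the jaw springs up off the bush, and let the lever come back up. The adjustment differs each time, so feel for the lock point: never lean on the handle, lever or any other part of the clamp with more than 30 N, do not pry the locked handle up, and leave the tools around it alone.

Things in the scene. Friction and masses are not known exactly. Their poses are not given: they have to be found in the camera images.
- clamp: Blue locking clamp screwed to the worktop: base plate 250x100x12 mm (x -100 to +150 mm). Origin on the worktop exactly under the handle's pivot; x points along the plate from handle to jaw, y to its left, z up. The handle's pivot axis runs along clamp y at z = 55 mm. Two cheek plates (y +-20 mm) rise to z = 74 mm at x -20 to 64 mm and to 126 mm at x 28 to 64 mm; the open jaw reaches 155 mm.
- handle: Black-gripped handle, pointing to clamp -x and up when open; origin on its collar, 48 mm from the pivot. The collar is set anywhere within 28 deg, so the lock point must be felt: pushed down the grip gets heavier (10 to 20 N), then the force fades to nothing at centre and the handle drops some 9 mm further by itself onto its stop and stays. Short of centre it springs back up.
- handle_press (a point): Point on the top face of the handle's black grip (66 mm long, 28 mm wide, 16 mm thick), 110 mm from the pivot axis, 26 mm from its free end. It moves on an arc about the pivot. Locked on the stop it stands anywhere from 33 to 95 mm above the worktop. Pushing on against the stop is stiff: about 5 N more for each mm.
- pad: Black rubber pad, 20 mm diameter, on a sprung spindle under the jaw's tip; origin at the centre of its lower face. It comes down on the bush as the handle goes down; locked, it presses on the bush with about 40 N. Open, it stands more than 8 mm clear of the seated bush.
- bush: Brass flanged bush, flange 32 mm diameter and 6 mm thick, upright in the aluminium block (56x62 mm) at clamp x = 115 mm, y = 0; origin at the centre of the flange's top face. It starts 2 to 5 mm proud; fully home this point is 41 mm above the worktop. The pad presses it in (15 N of friction) and it stays where it is left.
- release (a joint): Release lever's angle in rad: 0 at rest (up), 0.42 fully down. A light spring returns it. Pressed down while the clamp is locked it kicks the toggle back over centre somewhere between 0.1 and 0.4, and the handle and jaw spring up.
- release_press (a point): Point to press on top of the red paddle (60 mm along clamp x, 30 mm wide), 14 mm in from its outer end, 47 mm behind the lever's shaft. The paddle is beside the clamp, 75 mm to clamp -y; the shaft lies along clamp y at x = -60 mm, z = 32 mm. It is pressed down towards the worktop, 20 mm in all, and needs roughly 5 to 15 N.
- tape_1: Roll of black tape, 62 mm diameter, 19 mm high, lying flat; leave alone. Origin under its centre.
- spanner_1: Combination spanner, 160 mm long, lying flat; leave alone. Origin under its middle.
- nut_m12_0: Loose steel nut, 22 mm wide, 11 mm high; leave alone. Origin under its centre.
- nut_m12_1: Another loose steel nut, the same; leave alone.

How it is judged:
By the outcome, as a careful person would: the job done as asked, in the order asked, and still so for the second after the job is handed in, with the robot touching nothing.
It also fails if it takes over 70 s, if anything falls off the work surface, if the arm or the gripper's body presses on something with over 40 N, if the wrist force passes 120 N, or if a joint passes its speed limit or range.

## Working session

There is one attempt and no reset: what is moved stays moved. The work goes in short steps, Python scripts to look and compute and a shell command to move; the robot and the scene stay as the last step left them, time stands still between calls to the robot, and variables do not carry over. Pictures are saved under pics/ and viewed, at most 10 in all, crops included, and the job is handed in when it is done.

```bash
ls; mkdir -p pics; python3 - <<'E'
from rig import robot,cams
import cv2,numpy as np
o=robot.get_obs();print({k:np.round(v,3) for k,v in o.items()})
for n in("scene","top"):
    c=cams.camera(n);cv2.imwrite(f"pics/{n}0.png",c["color"]);np.savez(f"{n}0.npz",**c);print(n,c["fov_y"],c["cx"],c["cy"],np.round(c["view"],3).tolist())
E
```

```text
pics
{'time': np.float64(0.0), 'q': array([-1.333,  0.528,  1.434, -0.   ,  1.181, -0.178]), 'joint_velocities': array([ 0.001,  0.   , -0.002,  0.002,  0.   , -0.001]), 'joint_torque': array([  0.   , -44.004, -17.659,   0.063,   0.058,  -0.   ]), 'position': array([ 0.252, -0.571,  0.239]), 'tool_rot': array([ 0.978,  0.206, -0.   , -0.001]), 'ft_force': array([-1.013,  0.118, -0.39 ]), 'moment': array([ 0.017, -0.012, -0.001]), 'grip_force': np.float64(0.0), 'grip_width': np.float64(0.087)}
scene 44.79736980401522 279.99666129954824 206.2812794873382 [[0.972, 0.232, -0.014, -0.585], [0.087, -0.419, -0.904, 0.062], [-0.216, 0.878, -0.428, 1.288], [0.0, 0.0, 0.0, 1.0]]
top 55.65578407326004 277.0711832641704 202.1661029345549 [[0.056, -0.998, -0.001, 0.0], [-0.971, -0.055, -0.231, 0.641], [0.23, 0.014, -0.973, 0.846], [0.0, 0.0, 0.0, 1.0]]
```

View pics/scene0.png

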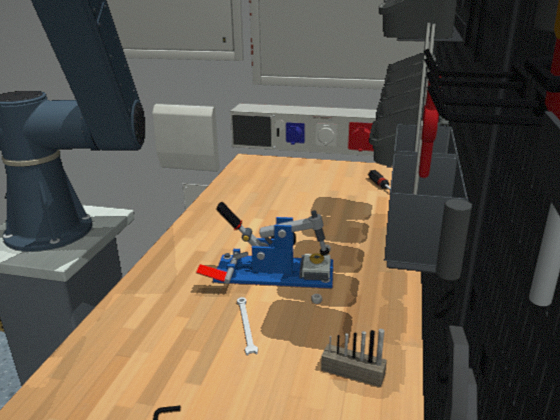

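View pics/top0.png

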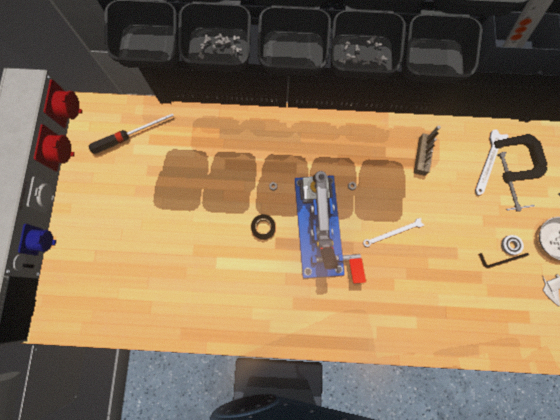

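The scene view shows the blue clamp around (275,260), with the open black grip at (228,215) and the red paddle at (212,272). In the top view the plate runs from (298,178) to (342,275), jaw end up. The red paddle is at (357,270) and the grip at about (328,257).

```bash
cat > h.py <<'E'
import numpy as np,cv2
def load(n): return dict(np.load(n))
def K(c): return 210/np.tan(np.radians(float(c["fov_y"]))/2)
def cloud(c):
    f=K(c);v,u=np.mgrid[:420,:560];d=c["depth"]
    p=np.stack([(u-c["cx"])/f*d,(v-c["cy"])/f*d,d],-1)
    R=c["view"][:3,:3];t=c["view"][:3,3];P=(p-t)@R;P[d==0]=np.nan;return P
def rayz(c,uv,z):
    R=c["view"][:3,:3];t=c["view"][:3,3];o=-R.T@t
    uv=np.atleast_2d(uv);r=np.c_[(uv[:,0]-c["cx"])/K(c),(uv[:,1]-c["cy"])/K(c),np.ones(len(uv))]@R
    return o+r*((z-o[2])/r[:,2])[:,None]
def proj(c,P):
    q=np.atleast_2d(P)@c["view"][:3,:3].T+c["view"][:3,3];return q[:,:2]/q[:,2:]*K(c)+[c["cx"],c["cy"]]
E
python3 - <<'E'
from h import *
for n in("top0.npz","scene0.npz"):
    c=load(n);P=cloud(c);h=cv2.cvtColor(c["color"],cv2.COLOR_BGR2HSV);H,S,V=h[...,0],h[...,1],h[...,2]
    roi=np.zeros((420,560),bool)
    if n[0]=='t': roi[165:300,285:380]=1
    else: roi[195:295,190:340]=1
    blue=roi&(H>100)&(H<125)&(S>120); red=roi&((H<6)|(H>174))&(S>180)
    brass=roi&(H>18)&(H<32)&(S>120)&(P[...,2]>.03); dark=roi&(V<60)&(P[...,2]>.06)
    m=blue&(abs(P[...,2]-.012)<.006)
    uv=np.argwhere(m)[:,::-1].astype(float)
    w=rayz(c,uv,.012)[:,:2]; r=cv2.minAreaRect((w*1000).astype(np.float32)); print(n,"plate",r,cv2.boxPoints(r).round(1).tolist())
    for nm,k in(("red",red),("brass",brass),("dark",dark)):
        p=P[k];print(nm,k.sum(),np.nanmedian(p,0).round(4),np.nanpercentile(p,3,0).round(4),np.nanpercentile(p,97,0).round(4))
    p=P[dark];p=p[np.isfinite(p[:,0])];print(p[::max(1,len(p)//25)].round(3).tolist())
E
```

```text
top0.npz plate ((604.0137939453125, -66.69305419921875), (245.02610778808594, 95.35167694091797), 7.355216979980469) [[476.3999938964844, -35.099998474121094], [488.6000061035156, -129.6999969482422], [731.5999755859375, -98.30000305175781], [719.4000244140625, -3.700000047683716]]
red 288 [ 0.4962 -0.1555  0.0447] [ 0.4718 -0.1692  0.0352] [ 0.5225 -0.1426  0.0543]
brass 26 [ 0.6887 -0.0476  0.0452] [ 0.5465 -0.0593  0.0424] [ 0.7019 -0.0427  0.0988]
dark 8 [ 0.6276 -0.0797  0.1028] [ 0.6118 -0.0818  0.0696] [ 0.695  -0.0524  0.1133]
[[0.709, -0.046, 0.062], [0.641, -0.078, 0.107], [0.634, -0.079, 0.097], [0.632, -0.079, 0.098], [0.623, -0.08, 0.107], [0.619, -0.081, 0.104], [0.618, -0.081, 0.101], [0.61, -0.082, 0.115]]
scene0.npz plate ((598.57275390625, -22.415367126464844), (246.08761596679688, 216.07174682617188), 8.302471160888672) [[461.20001220703125, 66.69999694824219], [492.3999938964844, -147.10000610351562], [735.9000244140625, -111.5999984741211], [704.7000122070312, 102.30000305175781]]
red 279 [ 0.5    -0.1589  0.0447] [ 0.4718 -0.1739  0.0358] [ 0.5356 -0.0833  0.116 ]
brass 125 [ 0.6915 -0.0673  0.0446] [ 0.548  -0.0946  0.0391] [ 0.7068 -0.0457  0.0962]
dark 431 [ 0.5285 -0.0815  0.1294] [ 0.4986 -0.0961  0.0622] [ 0.7132 -0.058   0.1595]
[[0.498, -0.077, 0.161], [0.503, -0.076, 0.155], [0.506, -0.088, 0.156], [0.5, -0.096, 0.155], [0.511, -0.091, 0.151], [0.683, -0.057, 0.15], [0.686, -0.062, 0.15], [0.687, -0.063, 0.149], [0.687, -0.066, 0.148], [0.684, -0.06, 0.142], [0.525, -0.075, 0.131], [0.526, -0.078, 0.131], [0.512, -0.093, 0.132], [0.524, -0.096, 0.132], [0.531, -0.087, 0.126], [0.524, -0.093, 0.124], [0.526, -0.093, 0.12], [0.703, -0.062, 0.114], [0.694, -0.066, 0.108], [0.7, -0.065, 0.104], [0.696, -0.066, 0.099], [0.558, -0.088, 0.09], [0.702, -0.063, 0.091], [0.598, -0.073, 0.079], [0.716, -0.058, 0.064], [0.717, -0.061, 0.061]]
```

```bash
cat >> h.py <<'E'
O=np.array([.5792,-.0699,0]);yw=np.radians(7.36);C=np.array([[np.cos(yw),np.sin(yw),0],[-np.sin(yw),np.cos(yw),0],[0,0,1]])
def toc(P): return (P-O)@C.T*1000
def tow(p): return np.array(p)/1000@C+O
E
python3 - <<'E'
from h import *
for n in("scene0.npz","top0.npz"):
    c=load(n);P=toc(cloud(c));V=c["color"].max(-1)
    k=(V<75)&(abs(P[...,1])<25)&(P[...,0]>-140)&(P[...,0]<-20)&(P[...,2]>70)
    p=P[k];print(n,k.sum(),p[np.argsort(p[:,0])][::max(1,k.sum()//25)].round(0).tolist())
    xz=p[:,[0,2]]; r=cv2.minAreaRect(xz.astype(np.float32));print(r,cv2.boxPoints(r).round().tolist())
    H=cv2.cvtColor(c["color"],cv2.COLOR_BGR2HSV)
    red=((H[...,0]<6)|(H[...,0]>174))&(H[...,1]>180)&(abs(P[...,1]+75)<30)&(abs(P[...,0]+90)<45)&(P[...,2]<80)
    p=P[red];r=cv2.minAreaRect(p[:,:2].astype(np.float32));print("red",r,np.polyfit(p[:,0],p[:,2],1))
    br=(abs(H[...,0]-25)<8)&(H[...,1]>110)&(abs(P[...,0]-115)<22)&(abs(P[...,1])<22);p=P[br];print("brass",br.sum(),np.median(p,0),np.percentile(p[:,2],[10,90]))
E
```

```text
scene0.npz 286 [[-87.0, -14.0, 154.0], [-84.0, -5.0, 161.0], [-82.0, -16.0, 159.0], [-80.0, -15.0, 155.0], [-79.0, 7.0, 158.0], [-77.0, -15.0, 143.0], [-75.0, -16.0, 139.0], [-74.0, -18.0, 143.0], [-72.0, -14.0, 152.0], [-71.0, -12.0, 151.0], [-69.0, -0.0, 150.0], [-68.0, -10.0, 144.0], [-66.0, -8.0, 143.0], [-65.0, -14.0, 143.0], [-63.0, -13.0, 136.0], [-61.0, -17.0, 124.0], [-59.0, -1.0, 137.0], [-58.0, -9.0, 134.0], [-56.0, -9.0, 132.0], [-54.0, -20.0, 124.0], [-53.0, -16.0, 122.0], [-51.0, -15.0, 119.0], [-49.0, -14.0, 123.0], [-47.0, -13.0, 125.0], [-43.0, -15.0, 115.0], [-24.0, -13.0, 96.0]]
((-54.058197021484375, 122.47250366210938), (13.593406677246094, 98.122314453125), 40.31006622314453) [[-91.0, 155.0], [-28.0, 81.0], [-17.0, 89.0], [-81.0, 164.0]]
red ((-91.84447479248047, -77.48403930664062), (32.57936096191406, 54.632667541503906), 86.51606750488281) [-0.31436502 15.65921078]
  return _methods._mean(a, axis=axis, dtype=dtype,
  ret = um.true_divide(
Traceback (most recent call last):
IndexError: index -1 is out of bounds for axis 0 with size 0
```

```bash
python3 -m pendant '[{"jaw":0,"linear":[0,0,0],"twist":5.5},{"jaw":0,"linear":[0,0,0],"twist":5.5},{"jaw":0,"linear":[0,0,0],"twist":5.4},{"jaw":0,"linear":[1.67,-2.27,0],"twist":0},{"jaw":0,"linear":[1.67,-2.27,0],"twist":0},{"jaw":0,"linear":[1.67,-2.27,0],"twist":0},{"jaw":0,"linear":[1.67,-2.27,0],"twist":0},{"jaw":0,"linear":[1.67,-2.27,0],"twist":0},{"jaw":0,"linear":[1.67,-2.27,0],"twist":0},{"jaw":0,"linear":[1.67,-2.27,0],"twist":0},{"jaw":0,"linear":[1.67,-2.27,0],"twist":0},{"jaw":0,"linear":[1.67,-2.27,0],"twist":0}]'
python3 -m pendant '[{"jaw":0,"linear":[1.67,-2.27,0],"twist":0},{"jaw":0,"linear":[1.67,-2.27,0],"twist":0},{"jaw":0,"linear":[1.67,-2.27,0],"twist":0},{"jaw":0,"linear":[1.67,-2.27,0],"twist":0},{"jaw":0,"linear":[1.67,-2.27,0],"twist":0},{"jaw":0,"linear":[1.67,-2.27,0],"twist":0},{"jaw":0,"linear":[1.67,-2.27,0],"twist":0},{"jaw":0,"linear":[1.67,-2.27,0],"twist":0},{"jaw":0,"linear":[1.67,-2.27,0],"twist":0},{"jaw":0,"linear":[1.67,-2.27,0],"twist":0},{"jaw":0,"linear":[1.67,-2.27,0],"twist":0},{"jaw":0,"linear":[0,0,0],"twist":0}]'
cat > st.py <<'E'
from rig import robot
from h import *
from scipy.spatial.transform import Rotation as R
o=robot.get_obs();m=R.from_quat(o["tool_rot"]).as_matrix()
print("t",o["time"].round(2),"clamp",toc(o["position"]).round(1),"tipz",round(o["position"][2]*1000-robot.nose_length*1000,1),"toolx",(C@m[:,0]).round(3),"F",(C@o["ft_force"]).round(1),"grip",o["grip_width"].round(4))
E
python3 st.py
```

```text
time: 1.1
position: [0.3754, -0.3482, 0.2392]
tool_rot: [0.998, 0.065, -0.0, -0.0]
ft_force: [-0.5, 0.5, 0.4]
grip_width: 0.0153
grip_force: 0.0
time: 2.1
position: [0.5265, -0.0744, 0.2393]
tool_rot: [0.998, 0.067, 0.001, -0.001]
ft_force: [0.0, -0.2, -0.1]
grip_width: 0.0002
grip_force: 0.0Traceback (most recent call last):
  File "st.py", line 5, in <module>
    print("t",o["time"].round(2),"clamp",toc(o["position"]).round(1),"tipz",round(o["position"][2]*1000-robot.nose_length*1000,1),"toolx",(C@m[:,0]).round(3),"F",(C@o["ft_force"]).round(1),"grip",o["grip_width"].round(4))
              ^^^^^^^^^^^^^^^
AttributeError: 'float' object has no attribute 'round'
```

```bash
sed -i 's/o\["time"\].round(2)/round(float(o["time"]),2)/;s/o\["grip_width"\].round(4)/float(o["grip_width"])/' st.py
python3 -m pendant '[{"jaw":0,"linear":[-0.2,0.3,1.2],"twist":0},{"jaw":0,"linear":[0,0,1.2],"twist":0},{"jaw":0,"linear":[0,0,1.2],"twist":0},{"jaw":0,"linear":[0,0,1.2],"twist":0},{"jaw":0,"linear":[0,0,1.2],"twist":0},{"jaw":0,"linear":[0,0,0.7],"twist":0},{"jaw":0,"linear":[0,0,0],"twist":0}]' >/dev/null; python3 st.py
python3 -m pendant '[{"jaw":0,"linear":[0,0,0.3],"twist":0},{"jaw":0,"linear":[0,0,0.3],"twist":0},{"jaw":0,"linear":[0,0,0],"twist":0}]' >/dev/null; python3 st.py
python3 - <<'E'
from h import *
for f in range(54,-16,-6):
    p=np.radians(f);print(f,(-110*np.cos(p)+9.5*np.clip((f-4)/10,-1,1)).round(1),(55+110*np.sin(p)).round(1))
E
```

```text
t 2.68 clamp [-58.2  -4.3 170.9] tipz 153.9 toolx [ 1.     0.001 -0.004] F [-0.5  0.4  0.4] grip 0.0004788346845109737
t 2.93 clamp [-56.8  -4.6 166.6] tipz 149.6 toolx [1.    0.001 0.   ] F [-0.1  0.2 -0.1] grip 0.0005015899859452152
54 -55.2 144.0
48 -64.1 136.7
42 -72.2 128.6
36 -79.5 119.7
30 -85.8 110.0
24 -91.0 99.7
18 -95.1 89.0
12 -100.0 77.9
6 -107.5 66.5
0 -113.8 55.0
-6 -118.9 43.5
-12 -117.1 32.1
```

```bash

python3 -m pendant '[{"jaw":0,"linear":[0,-0.3,0.2],"twist":0},{"jaw":0,"linear":[0,0,0.2],"twist":0},{"jaw":0,"linear":[0,0,0],"twist":0}]' >/dev/null; python3 st.py
python3 -m pendant '[{"jaw":0,"linear":[-0.2,0,0.2],"twist":0},{"jaw":0,"linear":[-0.2,0,0.2],"twist":0},{"jaw":0,"linear":[0,0,0],"twist":0}]' >/dev/null; python3 st.py
```

```text
t 3.18 clamp [-56.5  -1.3 162.7] tipz 145.7 toolx [1.    0.001 0.001] F [-0.4  0.6  0.8] grip 0.000618488236096994
t 3.43 clamp [-61.3  -1.4 158.4] tipz 141.4 toolx [ 1.     0.001 -0.   ] F [-0.4 -0.3  1.3] grip 0.0005405233988974262
```

```bash

python3 -m pendant '[{"jaw":0,"linear":[-0.1,0,0.25],"twist":0},{"jaw":0,"linear":[-0.2,0,0.25],"twist":0},{"jaw":0,"linear":[0,0,0],"twist":0}]' >/dev/null; python3 st.py
python3 -m pendant '[{"jaw":0,"linear":[-0.2,0,0.25],"twist":0},{"jaw":0,"linear":[-0.2,0,0.25],"twist":0},{"jaw":0,"linear":[0,0,0],"twist":0}]' >/dev/null; python3 st.py
```

```text
t 3.68 clamp [-64.4  -1.5 153.1] tipz 136.1 toolx [ 1.     0.001 -0.001] F [ 1.7 -0.   2.1] grip 0.0004133243157261791
t 3.93 clamp [-67.9  -1.6 148.5] tipz 131.5 toolx [1.    0.001 0.001] F [ 1.2 -0.3  4.6] grip 0.0003351291480623234
```

Contact and tracking are good. Continuing along the arc.

```bash

python3 -m pendant '[{"jaw":0,"linear":[-0.22,0,0.25],"twist":0},{"jaw":0,"linear":[-0.22,0,0.25],"twist":0},{"jaw":0,"linear":[0,0,0],"twist":0}]' >/dev/null; python3 st.py
python3 -m pendant '[{"jaw":0,"linear":[-0.2,0,0.25],"twist":0},{"jaw":0,"linear":[-0.2,0,0.25],"twist":0},{"jaw":0,"linear":[0,0,0],"twist":0}]' >/dev/null; python3 st.py
```

```text
t 4.18 clamp [-71.3  -1.9 144.4] tipz 127.4 toolx [1.    0.001 0.003] F [0.5 0.7 9.4] grip 0.0006808959528945421
t 4.43 clamp [-75.5  -1.8 139.4] tipz 122.4 toolx [1.    0.001 0.002] F [0.7 0.9 8.3] grip 0.0008171868202732054
```

```bash

python3 -m pendant '[{"jaw":0,"linear":[-0.2,0,0.25],"twist":0},{"jaw":0,"linear":[-0.2,0,0.25],"twist":0},{"jaw":0,"linear":[0,0,0],"twist":0}]' >/dev/null; python3 st.py
```

```text
t 4.68 clamp [-78.7  -2.1 134.9] tipz 117.9 toolx [1.    0.    0.004] F [ 0.8  0.6 14.2] grip 0.00034766694033108725
```

```bash

python3 -m pendant '[{"jaw":0,"linear":[-0.17,0,0.2],"twist":0},{"jaw":0,"linear":[-0.17,0,0.2],"twist":0},{"jaw":0,"linear":[0,0,0],"twist":0}]' >/dev/null; python3 st.py
```

```text
t 4.93 clamp [-81.   -2.3 131.7] tipz 114.7 toolx [1.    0.    0.007] F [ 2.7  1.9 16.4] grip 0.0004429829423907774
```

```bash

python3 -m pendant '[{"jaw":0,"linear":[-0.15,0,0.2],"twist":0},{"jaw":0,"linear":[-0.15,0,0.2],"twist":0},{"jaw":0,"linear":[0,0,0],"twist":0}]' >/dev/null; python3 st.py
```

```text
t 5.18 clamp [-83.6  -2.4 127.8] tipz 110.8 toolx [ 1.    -0.     0.008] F [ 3.8  2.1 15.4] grip 0.0006057296227202131
```

```bash

python3 -m pendant '[{"jaw":0,"linear":[-0.13,0,0.2],"twist":0},{"jaw":0,"linear":[-0.13,0,0.2],"twist":0},{"jaw":0,"linear":[0,0,0],"twist":0}]' >/dev/null; python3 st.py
```

```text
t 5.43 clamp [-86.2  -2.3 123.5] tipz 106.5 toolx [ 1.    -0.     0.008] F [ 3.6  2.2 13.8] grip 0.00021653405263068805
```

```bash

python3 -m pendant '[{"jaw":0,"linear":[-0.12,0,0.2],"twist":0},{"jaw":0,"linear":[0,0,0],"twist":0}]' >/dev/null; python3 st.py
```

```text
t 5.6 clamp [-87.3  -2.4 121.4] tipz 104.4 toolx [ 1.    -0.     0.008] F [ 4.6  2.3 13.3] grip 0.0004895401653096644
```

```bash

python3 -m pendant '[{"jaw":0,"linear":[-0.12,0,0.2],"twist":0},{"jaw":0,"linear":[0,0,0],"twist":0}]' >/dev/null; python3 st.py
```

```text
t 5.77 clamp [-88.5  -2.4 119.2] tipz 102.2 toolx [ 1.    -0.     0.008] F [ 4.3  1.9 10.8] grip 0.000230267901831653
```

Force is fading, so centre is close.

```bash

python3 -m pendant '[{"jaw":0,"linear":[-0.1,0,0.2],"twist":0},{"jaw":0,"linear":[0,0,0],"twist":0}]' >/dev/null; python3 st.py
```

```text
t 5.93 clamp [-89.6  -2.3 117.1] tipz 100.1 toolx [ 1.    -0.     0.008] F [ 4.8  2.3 10.6] grip 0.000981598570955582
```

```bash

python3 -m pendant '[{"jaw":0,"linear":[-0.1,0,0.2],"twist":0},{"jaw":0,"linear":[0,0,0],"twist":0}]' >/dev/null; python3 st.py
```

```text
t 6.1 clamp [-90.6  -2.3 114.9] tipz 97.9 toolx [ 1.    -0.     0.007] F [4.1 2.8 9.2] grip 0.0007884427959655352
```

```bash

python3 -m pendant '[{"jaw":0,"linear":[-0.08,0,0.2],"twist":0},{"jaw":0,"linear":[0,0,0],"twist":0}]' >/dev/null; python3 st.py
```

```text
t 6.27 clamp [-91.5  -2.3 112.8] tipz 95.8 toolx [ 1.    -0.     0.007] F [4.2 2.1 8.8] grip 0.00040887179741226523
```

```bash

python3 -m pendant '[{"jaw":0,"linear":[-0.08,0,0.2],"twist":0},{"jaw":0,"linear":[0,0,0],"twist":0}]' >/dev/null; python3 st.py
```

```text
t 6.43 clamp [-92.4  -2.3 110.6] tipz 93.6 toolx [ 1.    -0.     0.007] F [4.9 1.1 7.5] grip 0.0006785517674158143
```

```bash

python3 -m pendant '[{"jaw":0,"linear":[-0.08,0,0.2],"twist":0},{"jaw":0,"linear":[0,0,0],"twist":0}]' >/dev/null; python3 st.py
```

```text
t 6.6 clamp [-93.3  -2.2 108.4] tipz 91.4 toolx [1.    0.    0.006] F [3.9 1.8 7. ] grip 0.0006238816450499845
```

```bash

python3 -m pendant '[{"jaw":0,"linear":[-0.08,0,0.2],"twist":0},{"jaw":0,"linear":[0,0,0],"twist":0}]' >/dev/null; python3 st.py
```

```text
t 6.77 clamp [-94.1  -2.3 106.3] tipz 89.3 toolx [ 1.    -0.     0.006] F [4.4 1.5 5.1] grip 0.00038836588154593916
```

```bash

python3 -m pendant '[{"jaw":0,"linear":[-0.06,0,0.2],"twist":0},{"jaw":0,"linear":[0,0,0],"twist":0}]' >/dev/null; python3 st.py
```

```text
t 6.93 clamp [-95.1  -2.2 104.1] tipz 87.1 toolx [1.    0.    0.005] F [4.8 1.2 4.3] grip 0.0002586526672747208
```

```bash

python3 -m pendant '[{"jaw":0,"linear":[-0.06,0,0.2],"twist":0},{"jaw":0,"linear":[0,0,0],"twist":0}]' >/dev/null; python3 st.py
```

```text
t 7.1 clamp [-96.9  -2.  101.7] tipz 84.7 toolx [1.    0.001 0.002] F [ 4.1 -0.1  3.8] grip 0.00025261105501404423
```

```bash

python3 -m pendant '[{"jaw":0,"linear":[-0.06,0,0.2],"twist":0},{"jaw":0,"linear":[0,0,0],"twist":0}]' >/dev/null; python3 st.py
```

```text
t 7.27 clamp [-99.   -1.6  99.2] tipz 82.2 toolx [ 1.     0.001 -0.001] F [ 1.4 -0.2  2.1] grip 0.0008526901156005491
```

```bash

python3 -m pendant '[{"jaw":0,"linear":[-0.05,0,0.15],"twist":0},{"jaw":0,"linear":[0,0,0],"twist":0}]' >/dev/null; python3 st.py
```

```text
t 7.43 clamp [-100.2   -1.2   97.5] tipz 80.5 toolx [ 1.     0.001 -0.002] F [ 0.2 -0.3  2.1] grip 0.0002137108757126012
```

```bash

python3 -m pendant '[{"jaw":0,"linear":[-0.05,0,0.15],"twist":0},{"jaw":0,"linear":[0,0,0],"twist":0}]' >/dev/null; python3 st.py
```

```text
t 7.6 clamp [-100.9   -1.    96. ] tipz 79.0 toolx [ 1.     0.001 -0.003] F [ 1.4 -0.1  0.7] grip 0.0003386598596523721
```

```bash

python3 -m pendant '[{"jaw":0,"linear":[-0.05,0,0.15],"twist":0},{"jaw":0,"linear":[0,0,0],"twist":0}]' >/dev/null; python3 st.py
```

```text
t 7.77 clamp [-101.4   -0.9   94.5] tipz 77.5 toolx [ 1.     0.001 -0.003] F [-0.7  0.3 -0.7] grip 0.0006132870449218819
```

```bash

python3 -m pendant '[{"jaw":0,"linear":[-0.05,0,0.15],"twist":0},{"jaw":0,"linear":[0,0,0],"twist":0},{"jaw":0,"linear":[0,0,0],"twist":0},{"jaw":0,"linear":[0,0,0],"twist":0}]' >/dev/null; python3 st.py
python3 - <<'E'
from rig import cams
from h import *
c=cams.camera("scene");np.savez("s1.npz",**c);cv2.imwrite("pics/s1.png",cv2.resize(c["color"][190:310,180:360],None,fx=4,fy=4))
P=toc(cloud(c));V=c["color"].max(-1)
k=(V<75)&(abs(P[...,1])<25)&(P[...,0]>-145)&(P[...,0]<-60)&(P[...,2]>25)
p=P[k];print(p[np.argsort(p[:,0])][::max(1,k.sum()//20)].round(0).tolist())
E
```

```text
t 8.1 clamp [-100.9   -1.3   93.4] tipz 76.4 toolx [ 1.     0.001 -0.001] F [ 0.6 -0.4 -0.1] grip 0.00043325663889473814
[[-145.0, 11.0, 503.0], [-125.0, -23.0, 298.0], [-118.0, -20.0, 204.0], [-114.0, -15.0, 221.0], [-109.0, -21.0, 189.0], [-105.0, -13.0, 214.0], [-101.0, -20.0, 170.0], [-96.0, -15.0, 194.0], [-92.0, -17.0, 214.0], [-89.0, -14.0, 207.0], [-84.0, -18.0, 213.0], [-79.0, -17.0, 193.0], [-77.0, -17.0, 195.0], [-75.0, -10.0, 183.0], [-74.0, -19.0, 328.0], [-71.0, -19.0, 305.0], [-69.0, -15.0, 318.0], [-68.0, -1.0, 331.0], [-66.0, -17.0, 370.0], [-64.0, -0.0, 240.0], [-61.0, -5.0, 372.0]]
```

View pics/s1.png

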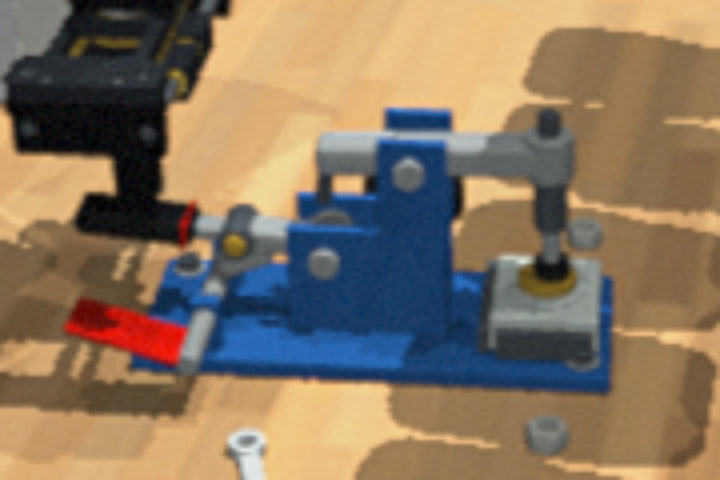

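The picture shows the pad on the bush at (548,270), the handle nearly level at (135,215) and the fingertip just above the grip. I'll check the gap before lifting.

```bash
python3 - <<'E'
from h import *
c=load("s1.npz");P=toc(cloud(c));V=c["color"].max(-1)
k=(V<75)&(abs(P[...,1])<25)&(P[...,0]>-145)&(P[...,0]<-60)&(P[...,2]>25)&(P[...,2]<120)
p=P[k]
for x in range(-142,-60,6):
    q=p[abs(p[:,0]-x)<3]
    if len(q):print(x,len(q),np.percentile(q[:,2],[2,50,98]).round(0),np.percentile(q[:,1],[5,95]).round(0))
H=cv2.cvtColor(c["color"],cv2.COLOR_BGR2HSV);br=(abs(H[...,0]-25)<8)&(H[...,1]>110)&(abs(P[...,0]-115)<25)&(abs(P[...,1])<25);p=P[br];print(br.sum(),p.round(0)[::6].tolist())
E
```

```text
-130 20 [66. 73. 75.] [-17.   2.]
-124 28 [61. 72. 75.] [-17.   1.]
-118 26 [62. 71. 74.] [-17.   3.]
-112 32 [61. 72. 88.] [-16.  -5.]
-106 58 [ 59.  79. 104.] [-17.  -4.]
-100 54 [ 61.  82. 103.] [-16.  -6.]
-94 66 [ 60.  81. 103.] [-17.   7.]
-88 41 [ 61.  71. 102.] [-16.   4.]
-82 28 [60. 69. 71.] [-17.   4.]
-76 10 [61. 67. 70.] [-17.   6.]
-70 10 [61. 65. 67.] [-15.   2.]
-64 1 [37. 37. 37.] [-6. -6.]
2 [[125.0, -8.0, 47.0]]
```

The grip top is at about 72.5 mm and the tip at 76.4 mm, so the handle has dropped onto its stop. Lifting clear, waiting, and turning for the lever in the meantime.

```bash

python3 -m pendant '[{"jaw":0,"linear":[0,0,-1.5],"twist":0},{"jaw":0,"linear":[0,0,-2.5],"twist":0},{"jaw":0,"linear":[0,0,-2.5],"twist":0},{"jaw":0,"linear":[0,0,-2.5],"twist":0},{"jaw":0,"linear":[0,0,-2.5],"twist":0},{"jaw":0,"linear":[0,0,-2.5],"twist":0},{"jaw":0,"linear":[0,0,0],"twist":-7},{"jaw":0,"linear":[0,0,0],"twist":-7},{"jaw":0,"linear":[0,0,0],"twist":-7},{"jaw":0,"linear":[0,0,0],"twist":-7},{"jaw":0,"linear":[0,0,0],"twist":-7},{"jaw":0,"linear":[0,0,0],"twist":-7}]' >/dev/null
python3 -m pendant '[{"jaw":0,"linear":[0,0,0],"twist":-7},{"jaw":0,"linear":[0,0,0],"twist":-7},{"jaw":0,"linear":[0,0,0],"twist":-7},{"jaw":0,"linear":[0,0,0],"twist":-7},{"jaw":0,"linear":[0,0,0],"twist":-7},{"jaw":0,"linear":[0,0,0],"twist":-7},{"jaw":0,"linear":[0,0,0],"twist":-6},{"jaw":0,"linear":[0,0,0],"twist":0},{"jaw":0,"linear":[0,0,0],"twist":0},{"jaw":0,"linear":[0,0,0],"twist":0},{"jaw":0,"linear":[0,0,0],"twist":0},{"jaw":0,"linear":[0,0,0],"twist":0}]' >/dev/null; python3 st.py
python3 - <<'E'
from rig import cams
from h import *
c=cams.camera("scene");np.savez("s2.npz",**c);cv2.imwrite("pics/s2.png",cv2.resize(c["color"][190:310,180:360],None,fx=4,fy=4))
P=toc(cloud(c));H=cv2.cvtColor(c["color"],cv2.COLOR_BGR2HSV);V=H[...,2]
p=P[(V<75)&(abs(P[...,1])<25)&(P[...,2]>25)&(P[...,2]<120)]
for x in(-120,-110,-100,-90):
    q=p[abs(p[:,0]-x)<3];print(x,np.percentile(q[:,2],[2,50,98]).round(0))
u=proj(c,tow([115,0,41]))[0].astype(int);print(u);v=P[u[1]-6:u[1]+8,u[0]-8:u[0]+9];print(v[...,2].round(0).astype(int)); print(H[u[1]-6:u[1]+8,u[0]-8:u[0]+9,0])
E
```

```text
t 10.15 clamp [-100.7   -1.5  233.6] tipz 216.6 toolx [-0.  1.  0.] F [-0.6  0.   0. ] grip 0.000496422336870963
-120 [65. 71. 75.]
-110 [63. 71. 73.]
-100 [61. 70. 73.]
-90 [61. 70. 72.]
[316 257]
[[                   1                    2                   -1
                     0                    0                    0
                     0                   60                   63
                    61                   61                   60
                    -1                   -1                    2
                     3                    3]
 [                   0                   -2                    2
                     1                    1                    0
                    -1                   58                   59
                    59                   59                   57
                    -2                   -2                    0
                     1                    0]
 [                   1                    0                    0
                     1                   -1                   -1
                    52          
[... 4633 characters left out ...]

 [ 80  56  30  22  20  22 135 108  55 140  50 160 138  72  25  49  71]
 [ 73  26  21  21  23  23  38 131 128  11  90   0  85   0  20  24  43]
 [ 60  24  23  23  20  20  24 150  18  83 100  90  68  22  21  22  28]
 [ 49  25  21  21  23  24  23  18  30  90  10  26  23  20  21  22  28]
 [ 73  20  22  21  22  21  22  22  20  24  22  20  22  22  22  20  26]
 [ 90  28  22  23  23  22  22  23  23  23  23  22  22  22  23  22  45]
 [ 69  47  22  21  21  22  23  22  23  21  23  23  22  22  23  30  65]
 [ 78  68  49  25  21  22  21  23  23  22  21  20  21  23  33  60  73]
 [ 63  60  90  78  68  36  24  22  23  23  22  29  30  45  77  75  79]]<stdin>:8: RuntimeWarning: invalid value encountered in cast
```

View pics/s2.png

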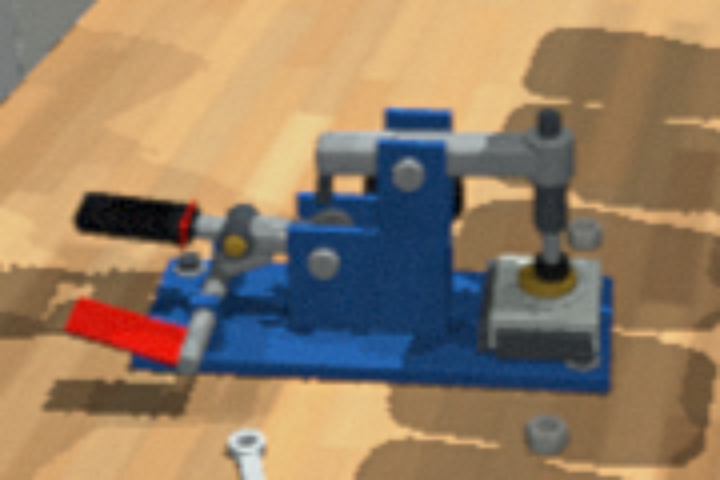

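The clamp is locked with the hand off: the handle is level at (135,215), the bush flange is at about 41 mm, and the jaw is down at (548,265). Moving over the paddle.

```bash

python3 -m pendant '[{"jaw":0,"linear":[-2.5,0,0],"twist":0},{"jaw":0,"linear":[-2.5,0,0],"twist":0},{"jaw":0,"linear":[-2.4,0,0],"twist":0},{"jaw":0,"linear":[0,0,0],"twist":0},{"jaw":0,"linear":[0,0,2],"twist":0},{"jaw":0,"linear":[0,0,2],"twist":0},{"jaw":0,"linear":[0,0,2],"twist":0},{"jaw":0,"linear":[0,0,2],"twist":0},{"jaw":0,"linear":[0,0,2],"twist":0},{"jaw":0,"linear":[0,0,2],"twist":0},{"jaw":0,"linear":[0,0,2],"twist":0},{"jaw":0,"linear":[0,0,0],"twist":0}]' >/dev/null; python3 st.py
```

```text
t 11.2 clamp [-102.5  -73.6   90.5] tipz 73.5 toolx [-0.001  1.     0.005] F [-0.3  0.8 -0.2] grip 0.00042735449248490503
```

```bash

python3 -m pendant '[{"jaw":0,"linear":[-0.2,0.1,0.8],"twist":0},{"jaw":0,"linear":[0,0,0.8],"twist":0},{"jaw":0,"linear":[0,0,0],"twist":0}]' >/dev/null; python3 st.py
python3 -m pendant '[{"jaw":0,"linear":[0,0,0.3],"twist":0},{"jaw":0,"linear":[0,0,0],"twist":0}]' >/dev/null; python3 st.py
```

```text
t 11.45 clamp [-99.5 -77.5  77.1] tipz 60.1 toolx [-0.001  1.     0.   ] F [ 0.8  0.1 -0.4] grip 0.00017080813312816457
t 11.62 clamp [-99.3 -77.6  74.8] tipz 57.8 toolx [-0.001  1.    -0.   ] F [-0.1  0.4  0.4] grip 0.0005766965044938629
```

```bash

python3 -m pendant '[{"jaw":0,"linear":[0,0,0.3],"twist":0},{"jaw":0,"linear":[0,0,0],"twist":0}]' >/dev/null; python3 st.py
```

```text
t 11.78 clamp [-99.5 -77.6  71.7] tipz 54.7 toolx [-0.001  1.    -0.   ] F [ 0.2 -0.  -0.8] grip 0.0004369391096412584
```

```bash

python3 -m pendant '[{"jaw":0,"linear":[0,0,0.3],"twist":0},{"jaw":0,"linear":[0,0,0],"twist":0}]' >/dev/null; python3 st.py
```

```text
t 11.95 clamp [-99.6 -77.4  68.4] tipz 51.4 toolx [-0.001  1.     0.   ] F [ 0.3  0.1 -0.2] grip 0.00027268687124919053
```

```bash

python3 -m pendant '[{"jaw":0,"linear":[0,0,0.3],"twist":0},{"jaw":0,"linear":[0,0,0],"twist":0}]' >/dev/null; python3 st.py
```

```text
t 12.12 clamp [-99.5 -77.6  65.4] tipz 48.4 toolx [-0.001  1.    -0.   ] F [ 0.2 -1.1  1.3] grip 0.0006240197680323986
```

```bash

python3 -m pendant '[{"jaw":0,"linear":[0,0,0.2],"twist":0},{"jaw":0,"linear":[0,0,0],"twist":0}]' >/dev/null; python3 st.py
```

```text
t 12.28 clamp [-99.7 -77.6  63.7] tipz 46.7 toolx [-0.001  1.    -0.   ] F [-1.6 -0.3  4.1] grip 0.0006906750168909513
```

```bash

python3 -m pendant '[{"jaw":0,"linear":[0,0,0.2],"twist":0},{"jaw":0,"linear":[0,0,0],"twist":0}]' >/dev/null; python3 st.py
```

```text
t 12.45 clamp [-100.1  -77.6   61.7] tipz 44.7 toolx [-0.001  1.     0.   ] F [-1.9 -1.5  4.3] grip 0.0005979820843022493
```

```bash

python3 -m pendant '[{"jaw":0,"linear":[0,0,0.2],"twist":0},{"jaw":0,"linear":[0,0,0],"twist":0}]' >/dev/null; python3 st.py
```

```text
t 12.62 clamp [-99.9 -77.4  59.4] tipz 42.4 toolx [-0.001  1.     0.   ] F [-1.5 -0.5  2.6] grip 0.0005195794636560199
```

```bash

python3 -m pendant '[{"jaw":0,"linear":[0,0,0.2],"twist":0},{"jaw":0,"linear":[0,0,0],"twist":0}]' >/dev/null; python3 st.py
```

```text
t 12.78 clamp [-99.8 -77.4  57.3] tipz 40.3 toolx [-0.001  1.     0.   ] F [-2.1 -1.1  2.8] grip 0.0004273977191495363
```

```bash

python3 -m pendant '[{"jaw":0,"linear":[0,0,0.2],"twist":0},{"jaw":0,"linear":[0,0,0],"twist":0}]' >/dev/null; python3 st.py
```

```text
t 12.95 clamp [-99.8 -77.4  55.2] tipz 38.2 toolx [-0.001  1.     0.   ] F [-1.9 -1.1  2.9] grip 0.0004853652425537635
```

```bash

python3 -m pendant '[{"jaw":0,"linear":[0,0,0.2],"twist":0},{"jaw":0,"linear":[0,0,0],"twist":0}]' >/dev/null; python3 st.py
python3 - <<'E'
from rig import cams
from h import *
c=cams.camera("scene");np.savez("s3.npz",**c);cv2.imwrite("pics/s3.png",cv2.resize(c["color"][190:310,180:360],None,fx=4,fy=4))
E
```

```text
t 13.12 clamp [-99.8 -77.4  53.3] tipz 36.3 toolx [-0.001  1.     0.   ] F [-2.6 -0.9  4. ] grip 0.0005808540513791436
```

View pics/s3.png

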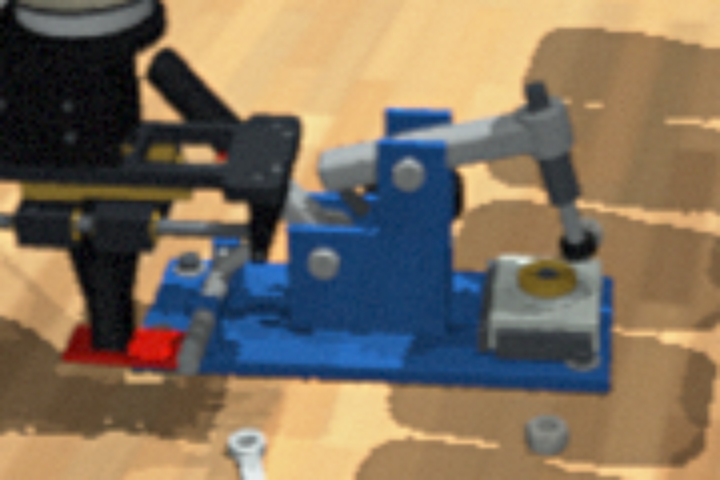

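The jaw has sprung up: the pad at (578,243) is clear of the seated bush at (545,280), and the handle is up at (195,85). Lifting straight off the lever.

```bash

python3 -m pendant '[{"jaw":0,"linear":[0,0,-0.5],"twist":0},{"jaw":0,"linear":[0,0,-1],"twist":0},{"jaw":0,"linear":[0,0,-2],"twist":0},{"jaw":0,"linear":[0,0,-2],"twist":0},{"jaw":0,"linear":[0,0,-2],"twist":0},{"jaw":0,"linear":[0,0,-2],"twist":0},{"jaw":0,"linear":[0,0,-2],"twist":0},{"jaw":0,"linear":[0,0,-2],"twist":0},{"jaw":0,"linear":[0,0,-2],"twist":0},{"jaw":0,"linear":[0,0,-2],"twist":0},{"jaw":0,"linear":[0,0,-1],"twist":0},{"jaw":0,"linear":[0,0,0],"twist":0}]' >/dev/null
python3 -m pendant '[{"jaw":0,"linear":[0,0,0],"twist":0},{"jaw":0,"linear":[0,0,0],"twist":0},{"jaw":0,"linear":[0,0,0],"twist":0},{"jaw":0,"linear":[0,0,0],"twist":0},{"jaw":0,"linear":[0,0,0],"twist":0},{"jaw":0,"linear":[0,0,0],"twist":0}]' >/dev/null; python3 st.py
python3 - <<'E'
from rig import cams
from h import *
c=cams.camera("scene");cv2.imwrite("pics/s4.png",cv2.resize(c["color"][190:310,180:360],None,fx=4,fy=4))
P=toc(cloud(c));H=cv2.cvtColor(c["color"],cv2.COLOR_BGR2HSV)
br=(abs(H[...,0]-22)<4)&(H[...,1]>110)&(abs(P[...,0]-115)<18)&(abs(P[...,1])<18)&(P[...,2]>30);print(br.sum(),np.percentile(P[br][:,2],[10,50,75,90]).round(1))
red=((H[...,0]<6)|(H[...,0]>174))&(H[...,1]>180)&(abs(P[...,1]+75)<30)&(abs(P[...,0]+90)<45)&(P[...,2]<80)
print(np.polyfit(P[red][:,0],P[red][:,2],1))
E
```

```text
t 14.67 clamp [-99.8 -77.3 237.9] tipz 220.9 toolx [-0.001  1.     0.001] F [1.  0.1 0.1] grip 0.0004951417634036992
57 [37.8 40.5 41.3 42.2]
[-0.3182683  15.33347363]
```

View pics/s4.png

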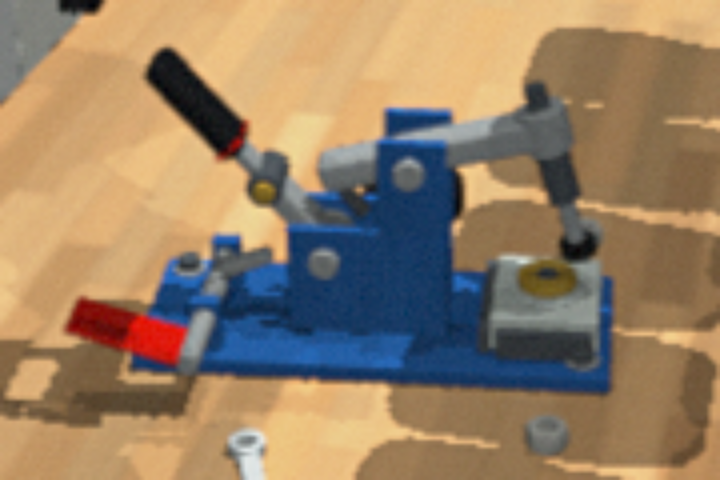

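The handle and jaw are open, the lever is back up at its starting slope, and the bush is at 41 mm. Handing in.

```bash
python3 -c "
from rig import robot
print(robot.hand_in())"
```

```text
the job is handed in; nothing more can be done
None
```

The bush is fully home (flange top at about 41 mm): the clamp locked by itself and stayed locked with the hand off for over 2 s, then the lever released it, the jaw sprang clear and the lever came back up; the highest force I read was about 17 N, and the job was handed in at about 15 s.

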